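Load the sample plate under the loading stage's spring clip

ROBOT

A 7-joint arm with a two-finger parallel gripper is mounted at the origin on the work surface. World frame = base frame: x ahead of the robot, y to its left, z up, the work surface at z = 0. Lengths are in m, angles in rad, forces in N, time in s.
With the tool pointing down it reaches from about 0.35 to 0.9 m from the base axis. Payload 19.9 kg.
Tool frame: the origin (TCP) lies at the very end of the fingers, on their centre line; the grasp point (between the pads) lies 19 mm behind it; z points along the fingers, y is the direction in which the jaws open and shut (so a half turn about z gives the same grasp; the last joint's range is limited). The gripper opens to 85 mm and grips with 20 to 120 N. Pads are 22 mm wide; open, the fingers measure 114 mm over their backs; the gripper's body (76 mm by 85 mm) begins 54 mm behind the grasp point. The pads swing forward as they close: fully open they stand 13 mm farther back than shut.
Start: joints at [-1.367, 0.417, -0.01, 1.614, 0.005, 1.111, -0.053], TCP at [0.151, 0.606, 0.193] pointing down, gripper open.
Joint ranges: [-2.81, 2.81], [-0.39, 2.02], [-1.27, 1.25], [0.06, 2.57], [-1.19, 4.33], [0.19, 2], [-2.82, 2.82]. Speed limits (rad/s): [1.89, 1.89, 2.39, 2.39, 3.01, 3.01, 3.01].

INTERFACE

Orientations are given as a unit quaternion [w, x, y, z].
In Python, from workcell import manip gives the robot as it stands.
- The arm moves only by the tool jog_arm, never from a script. Its argument "motion" is a list of rows, each an object of numbers: "x", "y", "z": the shift along the world's x, y, z in mm; "roll": the turn about the world's z in rad. In form: [{"x": .., "y": .., "z": .., "roll": ..}, ...]. A call has 1 to 20 rows; each row shifts and turns the commanded pose from where the row before left it; what a row does not reach is not made up. A row lasts 1/10 s, in which the tool goes at most 50 mm and 8.59 degrees, less where a joint would pass 70% of its speed; a pose out of reach is approached as far as the arm can. A call is refused whole if a number of a shift passes 50 or a number of a turn 0.15, either way. A call with a gripper value outside its range is refused whole. "jaw" is the finger opening in mm, from 0 to 85.4, set as the call begins (left out, the last holds). The fingers move at their own pace and stop on an object; "grip_force" is the grip in N (left out, the last holds). Time passes only in rows, so rows that do not move let the fingers close. It gives the time, the measured TCP pose, the force and the opening at its end, in the units of the state.
- manip.read_state(): the state, without advancing time (a new reading comes with each control period).
- manip.capture(name): name is "scene" or "top"; returns a dict with "pixels" (400x640x3 uint8, blue, green, red), "fx", "fy", "cx", "cy" (pixels), "R" (3x3) and "t" (3): a world point X has camera coordinates R X + t. Camera axes: x right, y down, z forward; pixel columns grow to the right and rows downward; lengths in m; the calibration is good to about 2 mm. A picture is of the moment at which its call begins. There is no depth.
- manip.sign_off(): hands the job in, once; it reports no verdict.
The state is a dict: "t": time; "qpos": joint angles; "dq": joint speeds; "joint_efforts": joint torques, N m; "eef_pos": TCP position; "eef_rot": TCP orientation; "ft_force": force on the tool from outside, world axes, zero at the start; "wrist_torque": the same for the moment, N m; "finger_gap": finger opening in m.
Only numpy, scipy, OpenCV 4.12 (cv2) and the standard library are available. Lean on these libraries where they do the work, as an engineer would, in place of code of your own. Each camera call takes 0.05 s, during which the arm holds its last target. There are 200 camera calls.

TASK

Slide the small, nearly square sample plate under the spring clip of the loading stage: press the clip's long tail down with one fingertip so that its foot rises, and while holding it down push the plate with the other fingertip along its channel, beneath the foot, fully home against the end stop. Only then let the tail come up, so that the foot clamps the plate, and move clear. Push the plate only, never pick it up or tip it, and leave everything else on the bench where it stands.

Things in the scene. Friction and masses are not known exactly. Their poses are not given: they have to be found in the camera images.
- stage: Loading stage, fixed (place and yaw vary): base 235 x 150 x 4 mm with a black bed (x -125 to +40 mm, 62 mm wide, top 20 mm above the bench) and a straight channel 54 mm wide between guides 5 mm above the bed. Origin: on the bench under the plate's home place, mid-channel. x: along the channel, push direction, roughly away from the robot; y: left, to the clip's tail; z up.
- home (a point): On the bed, 20 mm above the bench: where the centre of the plate's underside is when fully home.
- end_stop (a point): Middle of the near face of the steel end stop (56 mm wide, 13 mm high) at the channel's far end, stage x = +28 mm, 6.5 mm above the bed.
- plate: The sample plate to load: flat aluminium, 56 mm (x, along the channel) x 50 mm (y) x 7 mm, about 55 g, 12 dark shallow wells. Lies loose on the bed in the channel, short of the clip's foot, 22 to 50 mm short of home. Origin: centre of its underside; x along the channel.
- plate_rear (a point): Middle of the plate's rear edge face (nearest the robot, to be pushed), half-way up its thickness: 28 mm behind the plate's centre, 3.5 mm above the bed.
- clip (a joint): Angle of the steel rocker clip, rad. 0: at rest, foot down, blocking the channel. Pressing the tail down makes it grow, to a stop at 0.55. The foot clears the plate from about 0.25; hold at 0.35 to 0.5. A spring returns it: about 2 N on the tail to start it, 6 N when held. With the foot clamping the loaded plate it reads about 0.2.
- clip_foot (a point): Underside of the clip's foot (12 x 10 mm block), over mid-channel at stage x = +10 to +22 mm; at rest 0.5 mm above the bed. Moves with the clip.
- clip_hinge (a point): On the hinge rod's axis (7 mm rod parallel to the channel, stage y = +36 mm, 34 mm above the bench), at stage x = 0. Two dark posts, 38 mm high, carry it at stage x = -6 and -116 mm.
- clip_tail (a point): On top of the clip's tail, mid-length, 36 mm from the hinge axis; moves with it. The tail is a flat steel plate 86 x 49 x 3 mm, stage x -108 to -22, y +38 to +87 mm; at rest level, its top 37 mm above the bench. Pressed at stage y = +67 down to 24 mm above the bench it is at about 0.43 rad. A fingertip can slide along it; two tips at one height 74 mm apart can press it and push the plate.
- vial_a: Small glass vial with a red cap, 23 mm across, 60 mm high, standing on the stage's base beyond the end stop; origin under its foot. Leave alone.
- vial_b: Same kind of vial, standing on the bench to the right of the stage. Leave alone.
- spare_plate: Narrow aluminium strip plate 100 x 30 x 7 mm with six wells, lying on the bench to the right of the stage. Not the plate to load; leave alone.
- jar: Amber jar, 54 mm across, 70 mm high, left on the bench. Leave alone.
- beaker: Open glass beaker, 66 mm across, 85 mm high, left on the bench. Leave alone.
- driver: Screwdriver lying on the right of the bench. Leave alone.
- vial_block: White block 90 x 60 x 30 mm with six holes, on the right of the bench. Leave alone.
Mind the look-alikes: they are no part of the job. What is shaped like the plate but brown, pink or yellow is not meant.

How it is judged:
By the outcome, as a careful person would: the job done as asked, in the order asked, and still so for the second after the job is handed in, with the robot touching nothing.
It also fails if it takes over 40 s, if anything falls off the work surface, if the arm or the gripper's body presses on something with over 40 N, if the wrist force passes 120 N, or if a joint passes its speed limit or range.

## Working session

There is one attempt and no reset: what is moved stays moved. The work goes in short steps, Python scripts to look and compute and a tool call to move; the robot and the scene stay as the last step left them, time stands still between calls to the robot, and variables do not carry over. Pictures are saved under pics/ and viewed, about 8 in all and at most 12, crops included, and the job is handed in when it is done.

Besides the shell and the picture viewer there is one more tool, called after "Request:" as name([rows], argument=value, ...), one row to a line, values as JSON. jog_arm: Moves the arm, as the interface text tells. Its arguments: {"type":"object","properties":{"motion":{"type":"array","items":{"type":"object","properties":{"x":{"type":"number"},"y":{"type":"number"},"z":{"type":"number"},"roll":{"type":"number"}}}},"jaw":{"type":"number"},"grip_force":{"type":"number"}},"required":["motion"]}

```bash
mkdir -p pics; ls
cat > h.py <<'E'
import numpy as np, cv2
from workcell import manip
def cap(n,f=None):
    c=manip.capture(n)
    if f: cv2.imwrite('pics/'+f,c['pixels'])
    return c
def ray(c,u,v,z):
    R=np.array(c['R']);t=np.array(c['t'])
    d=R.T@np.array([(u-c['cx'])/c['fx'],(v-c['cy'])/c['fy'],1]);o=-R.T@t
    return o+d*(z-o[2])/d[2]
def proj(c,X):
    p=np.array(c['R'])@np.array(X)+np.array(c['t'])
    return np.array([c['fx']*p[0]/p[2]+c['cx'],c['fy']*p[1]/p[2]+c['cy']])
E
python3 - <<'E'
from h import *
for n in('scene','top'):
    c=cap(n,n+'0.png');print(n,c['fx'],c['cx'],c['cy'],np.round(c['R'],3).tolist(),np.round(c['t'],3))
s=manip.read_state();print(s['eef_pos'],s['eef_rot'],s['t'],s['finger_gap'])
E
```

```text
pics
scene 367.5730353065474 318.96698049998935 193.62845648628107 [[-0.821, 0.57, 0.007], [0.458, 0.666, -0.589], [-0.34, -0.481, -0.808]] [ 0.417 -0.207  1.08 ]
top 467.6802199126736 317.08179811972263 204.37185569524055 [[0.005, -1.0, 0.027], [-0.997, -0.007, -0.079], [0.079, -0.027, -0.997]] [-0.026  0.514  1.192]
[0.15143537 0.60602211 0.19271583] [-1.45909545e-05  1.22106248e-01  9.92516884e-01 -5.47174396e-04] 0.1 0.08527647455170498
```

View pics/top0.png

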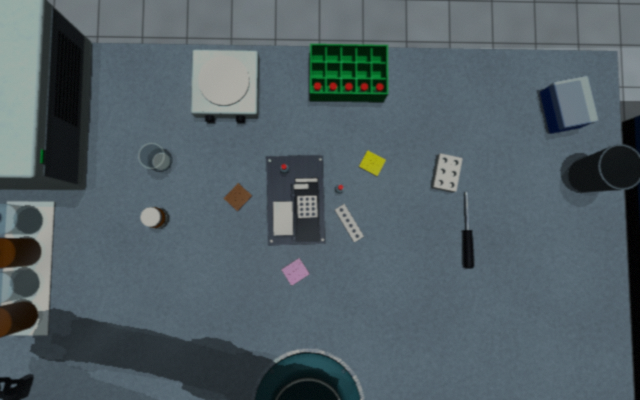

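View pics/scene0.png

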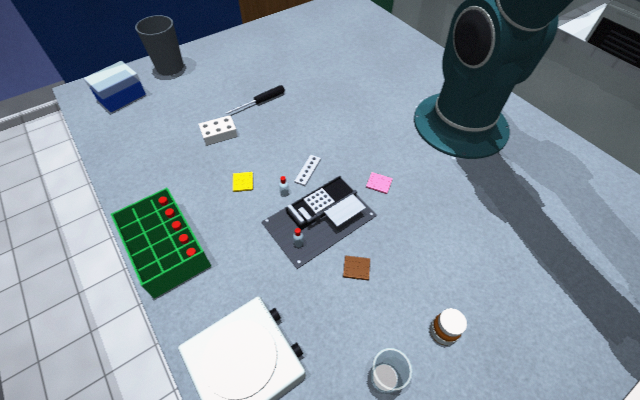

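The top view shows the stage at about u 266–325, v 155–244, nearly aligned with the world axes. The plate is at about (307,206) and the white tail at about (283,217), on the +y side. Next I'll zoom in for accuracy.

Run:
```python
from h import *
im=cv2.imread('pics/top0.png')[146:252,258:334]
im=cv2.resize(im,None,fx=5.6,fy=5.6,interpolation=cv2.INTER_CUBIC)
im=cv2.convertScaleAbs(im,alpha=1.2,beta=15)
for k in range(0,110,10):
    cv2.putText(im,str(146+k),(0,int(k*5.6)+4),0,.35,(0,255,255),1)
    if k<76: cv2.putText(im,str(258+k),(int(k*5.6)-8,10),0,.35,(0,255,255),1)
cv2.imwrite('pics/crop0.png',im)
```

```text
(no output)
```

View pics/crop0.png

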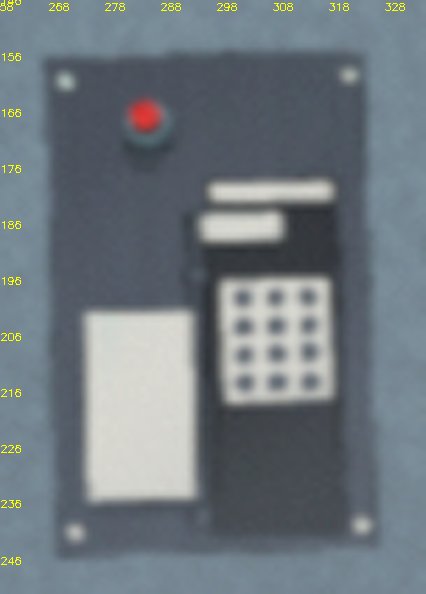

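```bash
cat > fit.py <<'E'
from h import *
from scipy.optimize import least_squares
c=cap('top')
px=lambda a:np.array([258+(a[0]+.5)/5.6-.5,146+(a[1]+.5)/5.6-.5])
P=[(-.022,.087,.037,84,311),(-.022,.038,.037,193,311),(-.108,.038,.037,197,500),(-.108,.087,.037,88,500),(.028,.028,.033,208,202),(.028,-.028,.033,334,202)]
def W(p,x,y,z):
    s,k=np.sin(p[2]),np.cos(p[2]);return [p[0]+k*x-s*y,p[1]+s*x+k*y,z]
f=lambda p:np.concatenate([proj(c,W(p,*a[:3]))-px(a[3:]) for a in P])
r=least_squares(f,[.5,.05,0]);p=r.x
print('stage',p,np.round(r.fun,2))
s,k=np.sin(p[2]),np.cos(p[2])
q=[]
for a in[(219,280),(330,277),(334,398),(223,405)]:
    w=ray(c,*px(a),.027)[:2]-p[:2];q.append([k*w[0]+s*w[1],-s*w[0]+k*w[1]])
q=np.array(q);print('plate stage mm',np.round(q*1e3,1).tolist(),np.round(q.mean(0)*1e3,1))
for n,x,y in[('home',0,0),('tailpress',-.08,.067),('end',0.028,0)]: print(n,np.round(W(p,x,y,0),4))
for (u,v) in[(284,167),(340,188)]: print(ray(c,u,v,.06))
E
python3 fit.py
```

```text
stage [0.54397182 0.00419194 0.02915592] [ 0.04  0.31 -0.22 -0.11 -0.24 -0.16 -0.1   0.31  0.64  0.05 -0.12 -0.4 ]
plate stage mm [[-7.4, 25.4], [-7.1, -25.8], [-63.0, -26.2], [-65.0, 24.8]] [-35.6  -0.4]
home [0.544  0.0042 0.    ]
tailpress [0.4621 0.0688 0.    ]
end [0.572 0.005 0.   ]
[0.60479099 0.0613955  0.06      ]
[ 0.55264017 -0.0800175   0.06      ]
```

Plate is 35.6 mm short of home and the stage yaw is 0.029. Moving above a point behind the plate with the jaws set to straddle the tail and the channel.

Request:
jog_arm([
  {"x": 15.5, "y": -28.7, "roll": 0.137},
  {"x": 15.5, "y": -28.7, "roll": 0.137},
  {"x": 15.5, "y": -28.7},
  {"x": 15.5, "y": -28.7},
  {"x": 15.5, "y": -28.7},
  {"x": 15.5, "y": -28.7},
  {"x": 15.5, "y": -28.7},
  {"x": 15.5, "y": -28.7},
  {"x": 15.5, "y": -28.7},
  {"x": 15.5, "y": -28.7},
  {"x": 15.5, "y": -28.7},
  {"x": 15.5, "y": -28.7},
  {"x": 15.5, "y": -28.7},
  {"x": 15.5, "y": -28.7},
  {"x": 15.5, "y": -28.7},
  {"x": 15.5, "y": -28.7},
  {"x": 15.5, "y": -28.7},
  {"x": 15.5, "y": -28.7},
  {"x": 15.5, "y": -28.7},
  {"x": 15.5, "y": -28.7},
], jaw=62)

```text
invalid input at $.motion[0]: expected keys x, y, z, roll
```

Request:
jog_arm([
  {"x": 15.5, "y": -28.7, "z": 0, "roll": 0.137},
  {"x": 15.5, "y": -28.7, "z": 0, "roll": 0.137},
  {"x": 15.5, "y": -28.7, "z": 0, "roll": 0},
  {"x": 15.5, "y": -28.7, "z": 0, "roll": 0},
  {"x": 15.5, "y": -28.7, "z": 0, "roll": 0},
  {"x": 15.5, "y": -28.7, "z": 0, "roll": 0},
  {"x": 15.5, "y": -28.7, "z": 0, "roll": 0},
  {"x": 15.5, "y": -28.7, "z": 0, "roll": 0},
  {"x": 15.5, "y": -28.7, "z": 0, "roll": 0},
  {"x": 15.5, "y": -28.7, "z": 0, "roll": 0},
  {"x": 15.5, "y": -28.7, "z": 0, "roll": 0},
  {"x": 15.5, "y": -28.7, "z": 0, "roll": 0},
  {"x": 15.5, "y": -28.7, "z": 0, "roll": 0},
  {"x": 15.5, "y": -28.7, "z": 0, "roll": 0},
  {"x": 15.5, "y": -28.7, "z": 0, "roll": 0},
  {"x": 15.5, "y": -28.7, "z": 0, "roll": 0},
  {"x": 15.5, "y": -28.7, "z": 0, "roll": 0},
  {"x": 15.5, "y": -28.7, "z": 0, "roll": 0},
  {"x": 15.5, "y": -28.7, "z": 0, "roll": 0},
  {"x": 15.5, "y": -28.7, "z": 0, "roll": 0},
], jaw=62)

```text
t: 2.15
eef_pos: [0.4619, 0.0311, 0.1933]
eef_rot: [0.0, -0.015, 1.0, -0.0]
ft_force: [-0.2, 0.6, 0.5]
finger_gap: 0.0621
```

Request:
jog_arm([
  {"x": 0, "y": 0, "z": -25, "roll": 0},
  {"x": 0, "y": 0, "z": -25, "roll": 0},
  {"x": 0, "y": 0, "z": -25, "roll": 0},
  {"x": 0, "y": 0, "z": -25, "roll": 0},
  {"x": 0, "y": 0, "z": -25, "roll": 0},
  {"x": 0, "y": 0, "z": -18, "roll": 0},
  {"x": 0, "y": 0, "z": 0, "roll": 0},
  {"x": 0, "y": 0, "z": 0, "roll": 0},
])

```text
t: 2.95
eef_pos: [0.4615, 0.0322, 0.0506]
eef_rot: [-0.0, -0.014, 1.0, -0.0]
ft_force: [0.6, -0.4, 0.3]
finger_gap: 0.0622
```

```bash
cat > v.py <<'E'
from h import *
import sys
n=sys.argv[1]
s=cap('scene');t=cap('top')
a=cv2.resize(s['pixels'][150:260,250:400],None,fx=5,fy=5,interpolation=cv2.INTER_CUBIC)
b=cv2.resize(t['pixels'][146:252,258:334],None,fx=5.6,fy=5.6,interpolation=cv2.INTER_CUBIC)
cv2.imwrite(f'pics/{n}s.png',a);cv2.imwrite(f'pics/{n}t.png',b)
st=manip.read_state();print(st['t'],st['eef_pos'],st['ft_force'])
E
python3 v.py a
```

```text
3.05 [0.46205076 0.03244684 0.05123427] [ 0.14524864  0.52728327 -0.46892672]
```

View pics/as.png

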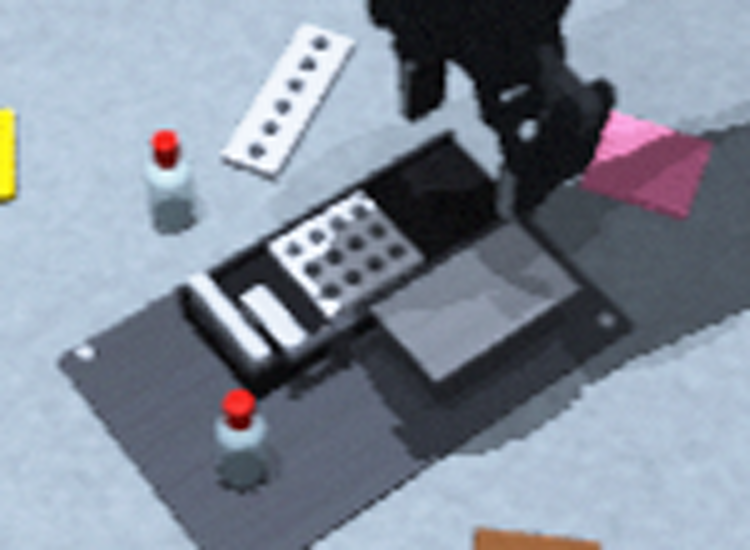

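The left fingertip ends at about crop (412,120) and the right (tail-side) one at about (512,215). I'll compare these with projected tip positions.

Run:
```python
from h import *
s=cap('scene')
def cr(p): return np.round((p-np.array([250,150]))*5).astype(int)
e=np.array([.462,.0324]);yx=np.array([-.029,1]);xx=np.array([1,.029])
for z in(.049,.053,.057,.062):
  print(z,[(sg*d,cr(proj(s,[*(e+yx*sg*d+xx*f),z])).tolist()) for sg in(-1,1) for d in(.031,.045) for f in (.011,-.011)])
```

```text
0.049 [(-0.031, [405, 182]), (-0.031, [441, 160]), (-0.045, [387, 163]), (-0.045, [423, 142]), (0.031, [487, 268]), (0.031, [523, 245]), (0.045, [506, 288]), (0.045, [543, 265])]
0.053 [(-0.031, [405, 177]), (-0.031, [441, 155]), (-0.045, [387, 158]), (-0.045, [424, 137]), (0.031, [487, 263]), (0.031, [524, 240]), (0.045, [507, 284]), (0.045, [544, 260])]
0.057 [(-0.031, [405, 171]), (-0.031, [442, 150]), (-0.045, [388, 153]), (-0.045, [424, 131]), (0.031, [488, 258]), (0.031, [525, 235]), (0.045, [507, 279]), (0.045, [544, 255])]
0.062 [(-0.031, [406, 165]), (-0.031, [442, 143]), (-0.045, [388, 146]), (-0.045, [424, 125]), (0.031, [489, 252]), (0.031, [526, 229]), (0.045, [508, 272]), (0.045, [545, 249])]
```

Run:
```python
from h import *
s=cap('scene')
def cr(p): return np.round((p-np.array([250,150]))*5).astype(int)
p=[.544,.0042,.0292]
def W(x,y,z): return [p[0]+x-p[2]*y,p[1]+p[2]*x+y,z]
for q in[(-.0636+.056,.025,.027),(-.0636,-.025,.027),(-.022,.087,.037),(-.108,.038,.037)]:print(q,cr(proj(s,W(*q))))
im=cv2.imread('pics/as.png');
```

```text
(-0.007600000000000003, 0.025, 0.027) [331 308]
(-0.0636, -0.025, 0.027) [362 183]
(-0.022, 0.087, 0.037) [438 372]
(-0.108, 0.038, 0.037) [515 211]
```

View pics/at.png

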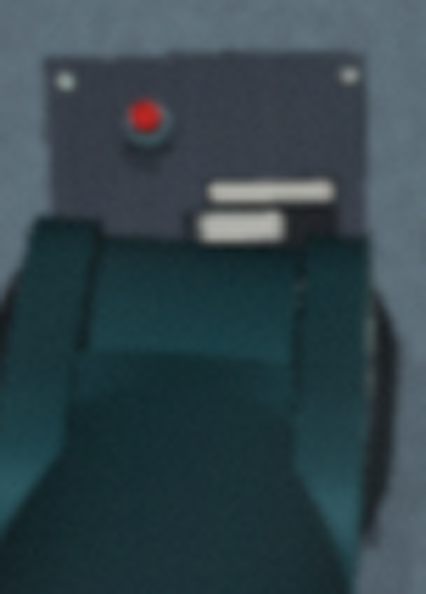

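```bash
cat > z.py <<'E'
from h import *
import sys
s=cap('scene')
a=s['pixels'][150:235,300:385].astype(float)/255
a=cv2.resize((np.clip(a,0,1)**.5*255).astype(np.uint8),None,fx=7,fy=7,interpolation=cv2.INTER_CUBIC)
cv2.imwrite('pics/'+sys.argv[1],a)
st=manip.read_state();print(st['t'],st['eef_pos'],st['ft_force'])
E
python3 z.py b.png
```

```text
3.2 [0.46194103 0.03251517 0.05105171] [ 0.2293526  -0.34849491  0.33708688]
```

View pics/b.png

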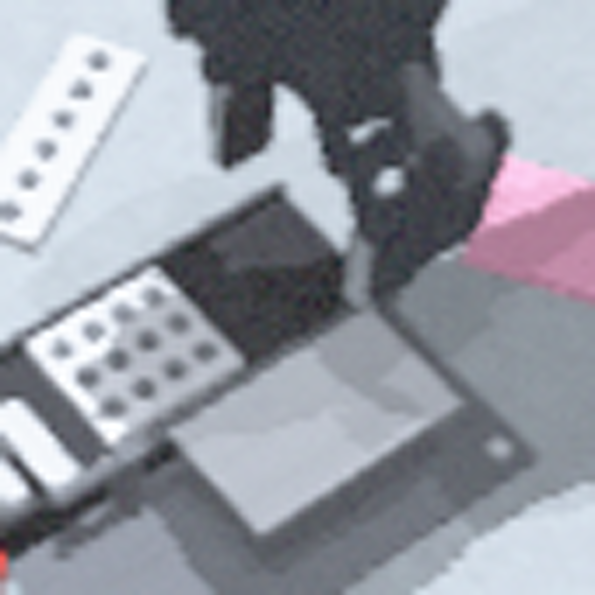

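The left fingertip bottom is at full-image (334,173) and the right at about (351,193). That is higher than the TCP height predicts, so I'll find the tail height by touch.

Request:
jog_arm([
  {"x": 0, "y": 0, "z": -4, "roll": 0},
  {"x": 0, "y": 0, "z": -4, "roll": 0},
  {"x": 0, "y": 0, "z": -4, "roll": 0},
  {"x": 0, "y": 0, "z": 0, "roll": 0},
  {"x": 0, "y": 0, "z": 0, "roll": 0},
])

```text
t: 3.7
eef_pos: [0.4614, 0.0323, 0.0381]
eef_rot: [-0.0, -0.015, 1.0, -0.0]
ft_force: [-0.1, 0.4, 0.3]
finger_gap: 0.0621
```

Request:
jog_arm([
  {"x": 0, "y": 0, "z": -2, "roll": 0},
  {"x": 0, "y": 0, "z": -2, "roll": 0},
  {"x": 0, "y": 0, "z": 0, "roll": 0},
  {"x": 0, "y": 0, "z": 0, "roll": 0},
])

```text
t: 4.1
eef_pos: [0.4614, 0.0323, 0.0342]
eef_rot: [-0.0, -0.015, 1.0, -0.0]
ft_force: [0.4, 0.4, -0.8]
finger_gap: 0.0619
```

Request:
jog_arm([
  {"x": 0, "y": 0, "z": -2, "roll": 0},
  {"x": 0, "y": 0, "z": -2, "roll": 0},
  {"x": 0, "y": 0, "z": 0, "roll": 0},
  {"x": 0, "y": 0, "z": 0, "roll": 0},
])

```text
t: 4.5
eef_pos: [0.4614, 0.0323, 0.0302]
eef_rot: [-0.0, -0.015, 1.0, -0.0]
ft_force: [0.8, 0.3, -0.2]
finger_gap: 0.062
```

Request:
jog_arm([
  {"x": 0, "y": 0, "z": -2, "roll": 0},
  {"x": 0, "y": 0, "z": -2, "roll": 0},
  {"x": 0, "y": 0, "z": 0, "roll": 0},
  {"x": 0, "y": 0, "z": 0, "roll": 0},
])

```text
t: 4.9
eef_pos: [0.4614, 0.0323, 0.0262]
eef_rot: [-0.0, -0.015, 1.0, -0.0]
ft_force: [0.5, 0.7, 0.0]
finger_gap: 0.0621
```

```bash
python3 z.py c.png
```

```text
4.95 [0.46147468 0.03231144 0.02625092] [0.18685518 0.07261179 0.6983355 ]
```

View pics/c.png

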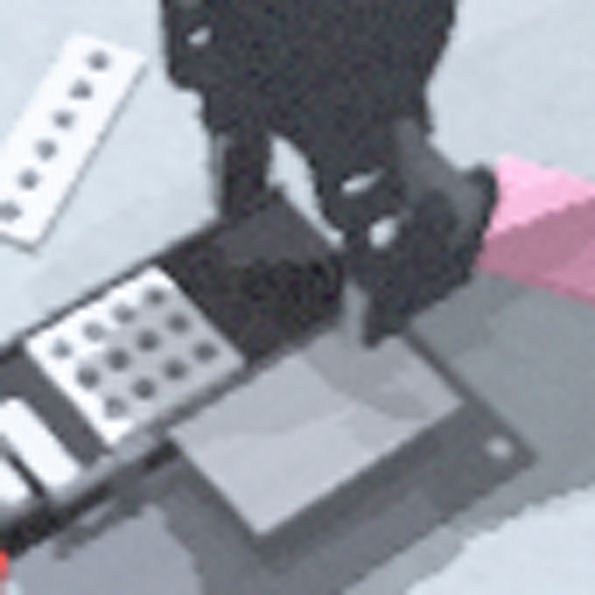

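Run:
```python
from h import *
s=cap('scene')
p=[.544,.0042,.0292]
def S(w): x,y=w[0]-p[0],w[1]-p[1];return np.round([1e3*(x+p[2]*y),1e3*(y-p[2]*x)],0)
f=lambda a:(300+(a[0]+.5)/7-.5,150+(a[1]+.5)/7-.5)
for n,pts,zs in(('b',[(215,168),(270,145),(350,300),(372,308)],(.051,.06,.07,.085)),('c',[(347,330),(370,348),(470,290)],(.026,.037,.045,.06))):
  for q in pts: print(n,q,[(z,S(ray(s,*f(q),z)).tolist()) for z in zs])
```

```text
b (215, 168) [(0.051, [-92.0, -31.0]), (0.06, [-87.0, -26.0]), (0.07, [-82.0, -19.0]), (0.085, [-74.0, -10.0])]
b (270, 145) [(0.051, [-114.0, -28.0]), (0.06, [-109.0, -23.0]), (0.07, [-103.0, -16.0]), (0.085, [-95.0, -7.0])]
b (350, 300) [(0.051, [-94.0, 41.0]), (0.06, [-89.0, 46.0]), (0.07, [-84.0, 51.0]), (0.085, [-76.0, 59.0])]
b (372, 308) [(0.051, [-97.0, 48.0]), (0.06, [-93.0, 52.0]), (0.07, [-87.0, 58.0]), (0.085, [-79.0, 65.0])]
c (347, 330) [(0.026, [-98.0, 37.0]), (0.037, [-92.0, 43.0]), (0.045, [-88.0, 47.0]), (0.06, [-80.0, 55.0])]
c (370, 348) [(0.026, [-99.0, 48.0]), (0.037, [-94.0, 53.0]), (0.045, [-90.0, 57.0]), (0.06, [-82.0, 65.0])]
c (470, 290) [(0.026, [-143.0, 49.0]), (0.037, [-137.0, 55.0]), (0.045, [-132.0, 59.0]), (0.06, [-124.0, 66.0])]
```

The rays fit fingertips about 34 mm above the nominal TCP, and there has been no contact yet. I'll keep descending by touch.

Request:
jog_arm([
  {"x": 0, "y": 0, "z": -2, "roll": 0},
  {"x": 0, "y": 0, "z": -2, "roll": 0},
  {"x": 0, "y": 0, "z": -2, "roll": 0},
  {"x": 0, "y": 0, "z": -2, "roll": 0},
  {"x": 0, "y": 0, "z": 0, "roll": 0},
  {"x": 0, "y": 0, "z": 0, "roll": 0},
])

```text
t: 5.6
eef_pos: [0.4614, 0.0323, 0.0182]
eef_rot: [-0.0, -0.015, 1.0, -0.0]
ft_force: [0.0, -0.5, -0.4]
finger_gap: 0.062
```

Request:
jog_arm([
  {"x": 0, "y": 0, "z": -2, "roll": 0},
  {"x": 0, "y": 0, "z": -2, "roll": 0},
  {"x": 0, "y": 0, "z": 0, "roll": 0},
  {"x": 0, "y": 0, "z": 0, "roll": 0},
])

```text
t: 6.0
eef_pos: [0.4614, 0.0323, 0.0142]
eef_rot: [-0.0, -0.015, 1.0, -0.0]
ft_force: [-0.2, 0.4, -0.5]
finger_gap: 0.0618
```

```bash
python3 v.py d; python3 z.py d.png
```

```text
6.1 [0.46149534 0.03233287 0.01429709] [-0.57841194  0.03327188 -1.1528397 ]
6.15 [0.46147928 0.0323355  0.01428434] [-0.77069219  0.30737028 -0.06424082]
```

View pics/d.png

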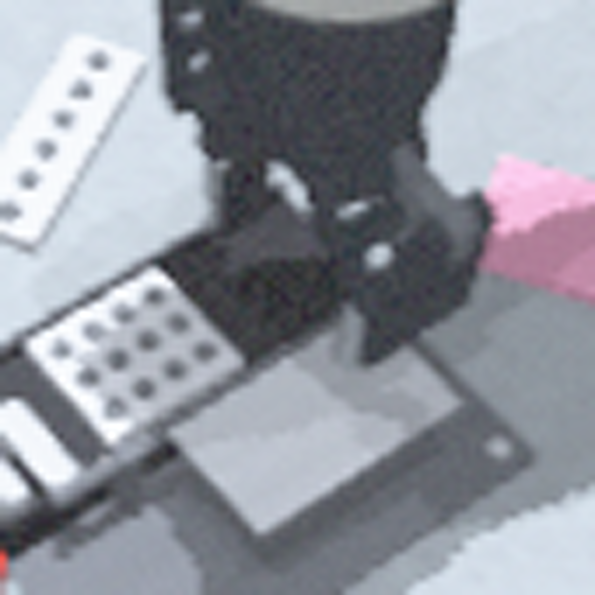

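The right tip is now at crop (370,365), still above an unmoved tail. Continuing down.

Request:
jog_arm([
  {"x": 0, "y": 0, "z": -2, "roll": 0},
  {"x": 0, "y": 0, "z": -2, "roll": 0},
  {"x": 0, "y": 0, "z": -2, "roll": 0},
  {"x": 0, "y": 0, "z": 0, "roll": 0},
  {"x": 0, "y": 0, "z": 0, "roll": 0},
])

```text
t: 6.65
eef_pos: [0.4614, 0.0323, 0.0082]
eef_rot: [-0.0, -0.015, 1.0, -0.0]
ft_force: [-0.1, -0.3, 0.8]
finger_gap: 0.0621
```

Request:
jog_arm([
  {"x": 0, "y": 0, "z": -2, "roll": 0},
  {"x": 0, "y": 0, "z": -1, "roll": 0},
  {"x": 0, "y": 0, "z": 0, "roll": 0},
  {"x": 0, "y": 0, "z": 0, "roll": 0},
])

```text
t: 7.05
eef_pos: [0.4615, 0.0323, 0.0052]
eef_rot: [-0.0, -0.015, 1.0, -0.0]
ft_force: [-0.0, -0.6, -0.0]
finger_gap: 0.0619
```

Request:
jog_arm([
  {"x": 0, "y": 0, "z": -2, "roll": 0},
  {"x": 0, "y": 0, "z": -1, "roll": 0},
  {"x": 0, "y": 0, "z": 0, "roll": 0},
  {"x": 0, "y": 0, "z": 0, "roll": 0},
])

```text
t: 7.45
eef_pos: [0.4614, 0.0323, 0.0022]
eef_rot: [-0.0, -0.015, 1.0, -0.0]
ft_force: [0.3, -0.6, -0.0]
finger_gap: 0.0619
```

Request:
jog_arm([
  {"x": 0, "y": 0, "z": -2, "roll": 0},
  {"x": 0, "y": 0, "z": -1, "roll": 0},
  {"x": 0, "y": 0, "z": 0, "roll": 0},
  {"x": 0, "y": 0, "z": 0, "roll": 0},
])

```text
t: 7.85
eef_pos: [0.4614, 0.0323, -0.0008]
eef_rot: [-0.0, -0.015, 1.0, -0.0]
ft_force: [-0.2, -0.7, 0.2]
finger_gap: 0.0619
```

Request:
jog_arm([
  {"x": 0, "y": 0, "z": -2, "roll": 0},
  {"x": 0, "y": 0, "z": -1, "roll": 0},
  {"x": 0, "y": 0, "z": 0, "roll": 0},
  {"x": 0, "y": 0, "z": 0, "roll": 0},
])

```text
t: 8.25
eef_pos: [0.4614, 0.0323, -0.0038]
eef_rot: [-0.0, -0.015, 1.0, -0.0]
ft_force: [0.4, 0.1, 0.4]
finger_gap: 0.0616
```

```bash
python3 z.py e.png
```

```text
8.3 [ 0.46145278  0.03233609 -0.00373737] [-0.32984461  0.83717533 -0.23171238]
```

View pics/e.png

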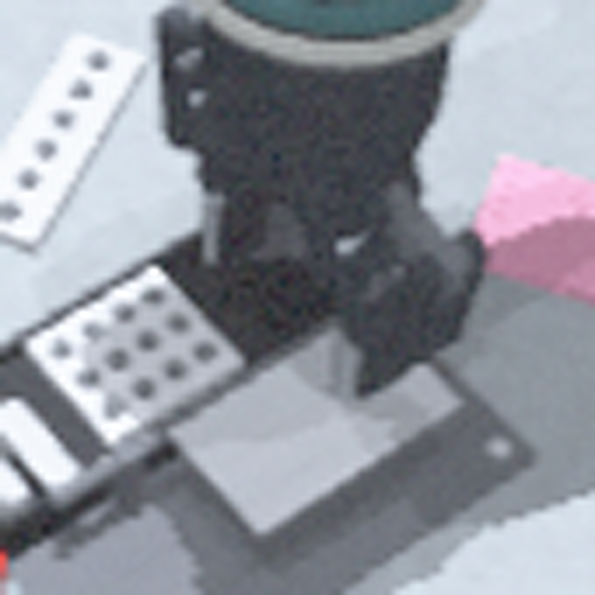

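The tip bottom is now near (350,395) and the tail hasn't moved, so contact is close.

Request:
jog_arm([
  {"x": 0, "y": 0, "z": -2, "roll": 0},
  {"x": 0, "y": 0, "z": -1, "roll": 0},
  {"x": 0, "y": 0, "z": 0, "roll": 0},
  {"x": 0, "y": 0, "z": 0, "roll": 0},
])

```text
t: 8.7
eef_pos: [0.4615, 0.0324, -0.0067]
eef_rot: [-0.0, -0.015, 1.0, -0.0]
ft_force: [-0.9, 0.9, 2.6]
finger_gap: 0.0622
```

Request:
jog_arm([
  {"x": 0, "y": 0, "z": -2, "roll": 0},
  {"x": 0, "y": 0, "z": -1, "roll": 0},
  {"x": 0, "y": 0, "z": 0, "roll": 0},
  {"x": 0, "y": 0, "z": 0, "roll": 0},
])

```text
t: 9.1
eef_pos: [0.4615, 0.0324, -0.0097]
eef_rot: [0.0, -0.015, 1.0, -0.0]
ft_force: [-0.8, 1.6, 4.1]
finger_gap: 0.0621
```

Request:
jog_arm([
  {"x": 0, "y": 0, "z": -2, "roll": 0},
  {"x": 0, "y": 0, "z": 0, "roll": 0},
  {"x": 0, "y": 0, "z": 0, "roll": 0},
])

```text
t: 9.4
eef_pos: [0.4615, 0.0324, -0.0118]
eef_rot: [0.0, -0.015, 1.0, -0.0]
ft_force: [0.3, 2.2, 4.6]
finger_gap: 0.0619
```

Contact came at TCP z of about -0.005 (tail top 37 mm). Pressing on toward a tip height of about 26 mm.

Request:
jog_arm([
  {"x": 0, "y": 0, "z": -2, "roll": 0},
  {"x": 0, "y": 0, "z": -2, "roll": 0},
  {"x": 0, "y": 0, "z": 0, "roll": 0},
  {"x": 0, "y": 0, "z": 0, "roll": 0},
])

```text
t: 9.8
eef_pos: [0.4616, 0.032, -0.0157]
eef_rot: [0.0, -0.014, 1.0, -0.0]
ft_force: [-0.4, -0.0, 6.8]
finger_gap: 0.062
```

```bash
cat > ov.py <<'E'
from h import *
import sys
s=cap('scene')
p=[.544,.0042,.0292]
def W(x,y,z): return [p[0]+x-p[2]*y,p[1]+p[2]*x+y,z]
im=cv2.resize(s['pixels'][170:250,270:385],None,fx=6.5,fy=6.5,interpolation=cv2.INTER_CUBIC)
im=((im/255.)**.5*255).astype(np.uint8)
for th,col in((0,(255,255,0)),(.35,(0,255,0)),(.43,(0,200,255)),(.5,(0,0,255))):
    k,n=np.cos(th),np.sin(th)
    for x in(-.022,-.108):
        y,z=.051,.003  # outer edge top relative to hinge
        q=proj(s,W(x,.036+y*k+z*n,.034+z*k-y*n)); a=(q-[270,170]+.5)*6.5
        cv2.circle(im,tuple(int(v) for v in a),3,col,1)
cv2.imwrite('pics/'+sys.argv[1],im)
st=manip.read_state();print(st['t'],st['eef_pos'],st['ft_force'])
E
python3 ov.py f.png
```

```text
9.85 [ 0.46153963  0.03199769 -0.0156812 ] [-1.68369824  0.19661317  6.80189068]
```

View pics/f.png

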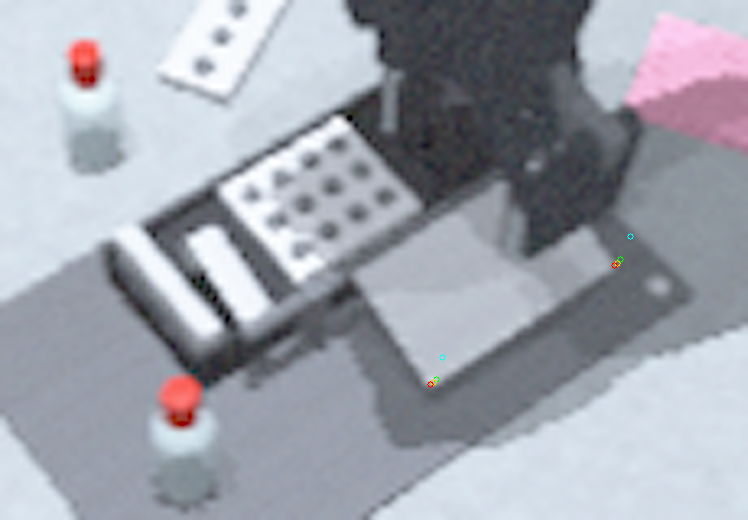

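The tail corners match the 0.43–0.5 marks, and the force trend puts it nearer 0.39. The tip is still about level with the plate top, though. I'll shift 8 mm toward the tail's outer side, which also centres the pushing finger, and go lower.

Request:
jog_arm([
  {"x": 0, "y": 2, "z": -1, "roll": 0},
  {"x": 0, "y": 2, "z": -1, "roll": 0},
  {"x": 0, "y": 2, "z": -1, "roll": 0},
  {"x": 0, "y": 2, "z": -1, "roll": 0},
  {"x": 0, "y": 0, "z": 0, "roll": 0},
  {"x": 0, "y": 0, "z": 0, "roll": 0},
])

```text
t: 10.45
eef_pos: [0.4617, 0.0402, -0.0197]
eef_rot: [0.0, -0.015, 1.0, -0.0]
ft_force: [-0.1, 0.3, 5.8]
finger_gap: 0.0619
```

Request:
jog_arm([
  {"x": 3, "y": 0.1, "z": 0, "roll": 0},
  {"x": 3, "y": 0.1, "z": 0, "roll": 0},
  {"x": 3, "y": 0.1, "z": 0, "roll": 0},
  {"x": 3, "y": 0.1, "z": 0, "roll": 0},
  {"x": 3, "y": 0.1, "z": 0, "roll": 0},
  {"x": 3, "y": 0.1, "z": 0, "roll": 0},
])

```text
t: 11.05
eef_pos: [0.4796, 0.0409, -0.0198]
eef_rot: [-0.0, -0.015, 1.0, -0.0]
ft_force: [-3.9, 2.0, 4.1]
finger_gap: 0.0619
```

```bash
python3 ov.py g.png
```

```text
11.1 [ 0.48016568  0.0409917  -0.01971866] [-3.73051038  1.57454359  5.0830563 ]
```

View pics/g.png

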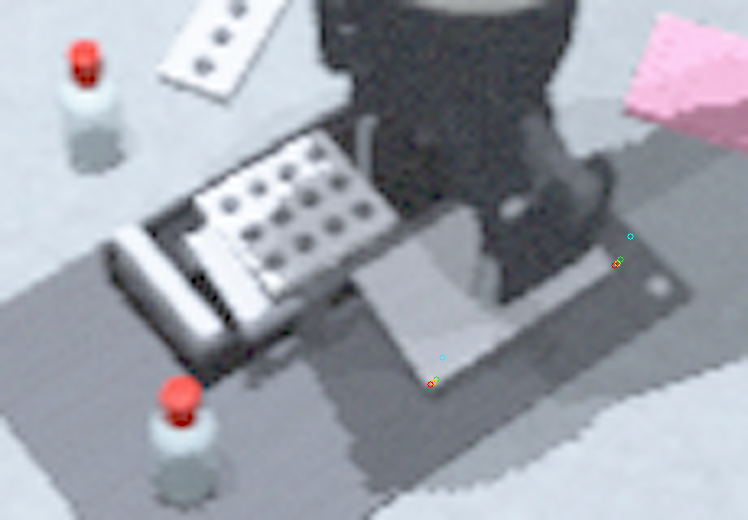

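The plate has moved about 11 mm and lies flat. The tail is still held at about 0.43. Continuing the push under the foot.

Request:
jog_arm([
  {"x": 2, "y": 0.1, "z": 0, "roll": 0},
  {"x": 2, "y": 0.1, "z": 0, "roll": 0},
  {"x": 2, "y": 0, "z": 0, "roll": 0},
  {"x": 2, "y": 0.1, "z": 0, "roll": 0},
  {"x": 2, "y": 0, "z": 0, "roll": 0},
])

```text
t: 11.6
eef_pos: [0.4896, 0.0413, -0.0197]
eef_rot: [0.0, -0.015, 1.0, -0.0]
ft_force: [-4.5, 2.4, 3.6]
finger_gap: 0.0617
```

Request:
jog_arm([
  {"x": 2, "y": 0.1, "z": 0, "roll": 0},
  {"x": 2, "y": 0, "z": 0, "roll": 0},
  {"x": 2, "y": 0.1, "z": 0, "roll": 0},
  {"x": 2, "y": 0, "z": 0, "roll": 0},
  {"x": 2, "y": 0.1, "z": 0, "roll": 0},
])

```text
t: 12.1
eef_pos: [0.4996, 0.0416, -0.0197]
eef_rot: [0.0, -0.015, 1.0, -0.0]
ft_force: [-4.2, 2.0, 3.8]
finger_gap: 0.062
```

Request:
jog_arm([
  {"x": 1, "y": 0, "z": 0, "roll": 0},
  {"x": 1, "y": 0.1, "z": 0, "roll": 0},
  {"x": 0, "y": 0, "z": 0, "roll": 0},
])

```text
t: 12.4
eef_pos: [0.5016, 0.0416, -0.0197]
eef_rot: [0.0, -0.015, 1.0, -0.0]
ft_force: [-3.0, 1.9, 4.7]
finger_gap: 0.0621
```

Request:
jog_arm([
  {"x": 1, "y": 0, "z": 0, "roll": 0},
  {"x": 1, "y": 0.1, "z": 0, "roll": 0},
  {"x": 0, "y": 0, "z": 0, "roll": 0},
])

```text
t: 12.7
eef_pos: [0.5036, 0.0417, -0.0197]
eef_rot: [0.0, -0.015, 1.0, -0.0]
ft_force: [-3.1, 2.3, 4.8]
finger_gap: 0.0619
```

Request:
jog_arm([
  {"x": 1, "y": 0, "z": 0, "roll": 0},
  {"x": 0, "y": 0, "z": 0, "roll": 0},
])

```text
t: 12.9
eef_pos: [0.5046, 0.0417, -0.0197]
eef_rot: [0.0, -0.015, 1.0, -0.0]
ft_force: [-3.1, 1.6, 5.1]
finger_gap: 0.0621
```

Request:
jog_arm([
  {"x": 1, "y": 0, "z": 0, "roll": 0},
  {"x": 0, "y": 0, "z": 0, "roll": 0},
])

```text
t: 13.1
eef_pos: [0.5054, 0.0417, -0.0198]
eef_rot: [-0.0, -0.015, 1.0, -0.0]
ft_force: [-3.8, 2.2, 4.7]
finger_gap: 0.0624
```

Request:
jog_arm([
  {"x": 1, "y": 0.1, "z": 0, "roll": 0},
  {"x": 0, "y": 0, "z": 0, "roll": 0},
])

```text
t: 13.3
eef_pos: [0.5058, 0.0417, -0.0199]
eef_rot: [-0.001, -0.014, 1.0, -0.0]
ft_force: [-7.7, 1.4, 5.5]
finger_gap: 0.0618
```

Request:
jog_arm([
  {"x": 1, "y": 0, "z": 0, "roll": 0},
  {"x": 0, "y": 0, "z": 0, "roll": 0},
  {"x": 0, "y": 0, "z": 0, "roll": 0},
])

```text
t: 13.6
eef_pos: [0.5061, 0.0417, -0.0201]
eef_rot: [-0.001, -0.014, 1.0, -0.0]
ft_force: [-11.6, 1.4, 9.4]
finger_gap: 0.0616
```

```bash
python3 ov.py i.png
```

```text
13.65 [ 0.5060588   0.04163982 -0.02005806] [-10.95948463   0.84365967   8.84389174]
```

View pics/i.png

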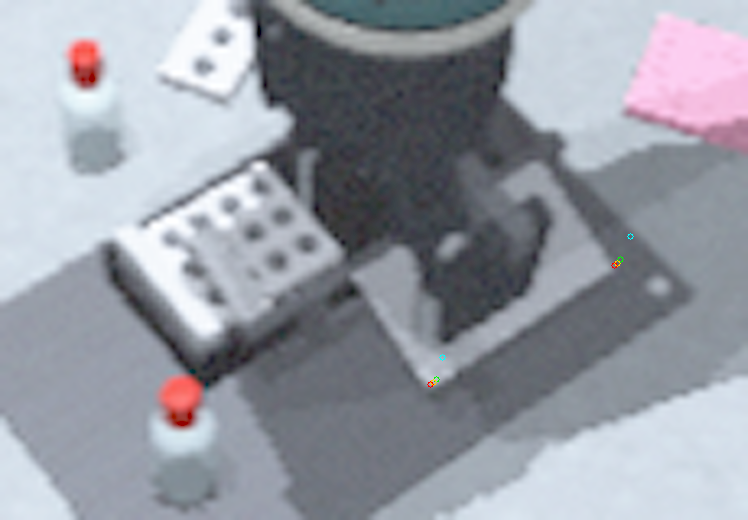

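The plate is flush against the end stop with the foot above it, and the push force rose to 11 N. I'll back the pushing tip off a little, let the tail rise gently, then move clear.

Request:
jog_arm([
  {"x": -1, "y": 0, "z": 0, "roll": 0},
  {"x": -2, "y": 0, "z": 0, "roll": 0},
  {"x": -2, "y": 0, "z": 0, "roll": 0},
  {"x": 0, "y": 0, "z": 0, "roll": 0},
  {"x": 0, "y": 0, "z": 1, "roll": 0},
  {"x": 0, "y": 0, "z": 1, "roll": 0},
  {"x": 0, "y": 0, "z": 1, "roll": 0},
  {"x": 0, "y": 0, "z": 1, "roll": 0},
  {"x": 0, "y": 0, "z": 1, "roll": 0},
  {"x": 0, "y": 0, "z": 1, "roll": 0},
  {"x": 0, "y": 0, "z": 1, "roll": 0},
  {"x": 0, "y": 0, "z": 1, "roll": 0},
  {"x": 0, "y": 0, "z": 2, "roll": 0},
  {"x": 0, "y": 0, "z": 2, "roll": 0},
  {"x": 0, "y": 0, "z": 2, "roll": 0},
  {"x": 0, "y": 0, "z": 2, "roll": 0},
  {"x": 0, "y": 0, "z": 4, "roll": 0},
  {"x": 0, "y": 0, "z": 4, "roll": 0},
  {"x": 0, "y": 0, "z": 4, "roll": 0},
  {"x": 0, "y": 0, "z": 4, "roll": 0},
])

```text
t: 15.65
eef_pos: [0.5025, 0.0418, 0.0127]
eef_rot: [0.0, -0.015, 1.0, -0.0]
ft_force: [-0.3, -0.0, 0.1]
finger_gap: 0.062
```

Request:
jog_arm([
  {"x": 0, "y": 0, "z": 15, "roll": 0},
  {"x": 0, "y": 0, "z": 20, "roll": 0},
  {"x": 0, "y": 0, "z": 25, "roll": 0},
  {"x": 0, "y": 0, "z": 25, "roll": 0},
  {"x": 0, "y": 0, "z": 25, "roll": 0},
  {"x": 0, "y": 0, "z": 25, "roll": 0},
  {"x": 0, "y": 0, "z": 20, "roll": 0},
  {"x": 0, "y": 25, "z": 0, "roll": 0},
  {"x": 0, "y": 25, "z": 0, "roll": 0},
  {"x": 0, "y": 30, "z": 0, "roll": 0},
  {"x": 0, "y": 30, "z": 0, "roll": 0},
  {"x": 0, "y": 30, "z": 0, "roll": 0},
  {"x": 0, "y": 30, "z": 0, "roll": 0},
  {"x": 0, "y": 30, "z": 0, "roll": 0},
  {"x": 0, "y": 30, "z": 0, "roll": 0},
  {"x": 0, "y": 30, "z": 0, "roll": 0},
  {"x": 0, "y": 30, "z": 0, "roll": 0},
  {"x": 0, "y": 0, "z": 0, "roll": 0},
  {"x": 0, "y": 0, "z": 0, "roll": 0},
])

```text
t: 17.55
eef_pos: [0.5022, 0.3319, 0.1671]
eef_rot: [-0.0, -0.015, 1.0, -0.0]
ft_force: [-0.6, -0.8, 0.5]
finger_gap: 0.0622
```

```bash
cat > chk.py <<'E'
from h import *
c=cap('top','end.png');s=cap('scene','ends.png')
p=[.54397,.00419,.02916]
H,Wd=100,60 # rectify bed top plane z=.027 at 2px/mm, stage x +45..-75, y +35..-35
def W(x,y,z): return [p[0]+x-p[2]*y,p[1]+p[2]*x+y,z]
def rect(c,img,z,x0,x1,y0,y1,k=2):
    src=np.float32([proj(c,W(*q,z)) for q in((x1,y1),(x1,y0),(x0,y0),(x0,y1))])
    w,h=int((y1-y0)*1e3*k),int((x1-x0)*1e3*k)
    return cv2.warpPerspective(img,cv2.getPerspectiveTransform(src,np.float32([[0,0],[w,0],[w,h],[0,h]])),(w,h))
for n,f in(('before','pics/top0.png'),('after','pics/end.png')):
    g=cv2.cvtColor(cv2.imread(f),cv2.COLOR_BGR2GRAY)
    r=rect(c,g,.027,-.075,.045,-.024,-.020) # strip beside the foot, clear of wells
    m=r.mean(1);print(n,'x:bright',[(45-i//2,int(m[i])) for i in range(0,240,4)])
    r=rect(c,g,.037,-.09,-.04,.03,.1);m=r.mean(0);print(' tail y',[(100-i//2,int(m[i])) for i in range(0,140,4)])
st=manip.read_state();print(st['t'],st['eef_pos'],st['ft_force'])
E
python3 chk.py
```

```text
before x:bright [(45, 57), (43, 56), (41, 63), (39, 85), (37, 118), (35, 148), (33, 152), (31, 137), (29, 105), (27, 61), (25, 39), (23, 32), (21, 32), (19, 32), (17, 33), (15, 33), (13, 33), (11, 34), (9, 35), (7, 34), (5, 34), (3, 33), (1, 34), (-1, 35), (-3, 40), (-5, 56), (-7, 89), (-9, 128), (-11, 143), (-13, 143), (-15, 137), (-17, 136), (-19, 141), (-21, 146), (-23, 147), (-25, 142), (-27, 135), (-29, 135), (-31, 138), (-33, 143), (-35, 145), (-37, 141), (-39, 135), (-41, 132), (-43, 135), (-45, 144), (-47, 148), (-49, 149), (-51, 146), (-53, 135), (-55, 132), (-57, 132), (-59, 134), (-61, 129), (-63, 98), (-65, 69), (-67, 51), (-69, 47), (-71, 46), (-73, 46)]
 tail y [(100, 67), (98, 64), (96, 63), (94, 62), (92, 62), (90, 71), (88, 97), (86, 129), (84, 156), (82, 164), (80, 165), (78, 165), (76, 165), (74, 165), (72, 166), (70, 166), (68, 166), (66, 166), (64, 165), (62, 165), (60, 165), (58, 165), (56, 165), (54, 165), (52, 165), (50, 165), (48, 165), (46, 165), (44, 164), (42, 159), (40, 143), (38, 113), (36, 73), (34, 51), (32, 42)]
after x:bright [(45, 66), (43, 65), (41
[... 401 characters left out ...]
 72), (-33, 46), (-35, 46), (-37, 47), (-39, 47), (-41, 47), (-43, 47), (-45, 47), (-47, 48), (-49, 48), (-51, 49), (-53, 49), (-55, 50), (-57, 50), (-59, 49), (-61, 50), (-63, 51), (-65, 51), (-67, 51), (-69, 52), (-71, 52), (-73, 52)]
 tail y [(100, 77), (98, 73), (96, 71), (94, 71), (92, 71), (90, 74), (88, 85), (86, 103), (84, 125), (82, 140), (80, 145), (78, 145), (76, 145), (74, 145), (72, 146), (70, 147), (68, 148), (66, 149), (64, 149), (62, 148), (60, 148), (58, 148), (56, 149), (54, 150), (52, 150), (50, 150), (48, 151), (46, 151), (44, 150), (42, 144), (40, 128), (38, 102), (36, 71), (34, 55), (32, 47)]
17.65 [0.50268832 0.33080381 0.1673622 ] [-0.3554428   0.52731994 -0.56196916]
```

```bash
cat >> chk.py <<'E'
print('---')
for n,f in(('before','pics/top0.png'),('after','pics/end.png')):
    g=cv2.cvtColor(cv2.imread(f),cv2.COLOR_BGR2GRAY)
    for y in(-.022,-.007,.007,.022):
        m=rect(c,g,.027,-.08,-.015,y-.002,y+.002,4).mean(1)
        t=m.max()*.5+m[-20:].mean()*.5; i=np.where(m>t)[0].max(); print(n,y,'rear',-15-i/4, 'stop-gap min',round(rect(c,g,.027,.022,.034,y-.002,y+.002,4).mean(1).min()))
a,b=[cv2.cvtColor(cv2.imread('pics/'+f),cv2.COLOR_BGR2GRAY).astype(int) for f in('scene0.png','ends.png')]
for th in(0,.1,.2,.3,.4):   # brightness step across the tail's outer edge at angle th
    k,n=np.cos(th),np.sin(th);o=[]
    for im in(a,b):
        v=[]
        for x in np.linspace(-.1,-.03,40):
            P=[proj(s,W(x,.036+y*k+.003*n,.034+.003*k-y*n)) for y in(.047,.055)]
            v.append(im[int(round(P[0][1])),int(round(P[0][0]))]-im[int(round(P[1][1])),int(round(P[1][0]))])
        o.append(round(np.mean(v)))
    print(th,o)
E
python3 chk.py | sed -n '/---/,$p'
```

```text
---
before -0.022 rear -62.75 stop-gap min 32
before -0.007 rear -63.5 stop-gap min 40
before 0.007 rear -64.0 stop-gap min 77
before 0.022 rear -63.5 stop-gap min 76
after -0.022 rear -29.0 stop-gap min 150
after -0.007 rear -28.75 stop-gap min 139
after 0.007 rear -28.5 stop-gap min 133
after 0.022 rear -28.0 stop-gap min 124
0 [174, 7]
0.1 [190, 126]
0.2 [182, 192]
0.3 [143, 205]
0.4 [106, 208]
```

```bash
python3 -c "
from h import *
print(manip.read_state()['t'],manip.sign_off())"
```

```text
the job is handed in; nothing more can be done
17.75 None
```

The plate is loaded and clamped, and I handed the job in at t = 17.75 s of the 40 s allowed. With the tail held at about 0.4 rad, I pushed the plate about 35 mm along the channel, under the foot, until it met the end stop. The push force rose to about 11 N and motion stopped. I then backed the tip off the plate, let the tail rise slowly, and moved up and away to the left.

**Last checks**
- **Plate position:** the rear edge measures x = -28.0 to -29.0 mm, where home is -28. There is no dark gap at the end stop.
- **Possible skew:** the rear edge reads about 1 mm different from side to side, which is within measuring error. A skew of about 0.02 rad can't be ruled out.
- **Clip:** the tail is no longer at its rest angle and fits 0.2 rad or more, which agrees with the foot clamping the plate. This check is coarse and can't separate 0.2 from higher angles.
- **Robot:** clear of everything, with only noise on the force reading.
- **Other objects:** the robot touched only the tail and the plate, by the forces and camera views. I made no separate final check of the vials, spare plate and other items.

**Disagreement with the description:** the fingertips were about 43 mm behind the stated TCP at 62 mm opening, so I set the pressing height by touch.

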